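# Mesh the splined torch into its charging dock and hold it pressed

## Robot

A 6-joint arm with a two-finger parallel gripper is mounted at the origin on the work surface. World frame = base frame: x ahead of the robot, y to its left, z up, the work surface at z = 0. Lengths are in m, angles in degrees, forces in N, time in s.
With the tool pointing down it reaches from about 0.4 to 0.825 m from the base axis. Payload 7 kg.
Tool frame: the origin (TCP) lies where the fingers leave the gripper's body, on its centre line; the fingertips stand 66 mm ahead of it and the grasp point (between the pads) lies 47 mm ahead of it; z points along the fingers, y is the direction in which the jaws open and shut (so a half turn about z gives the same grasp; the last joint's range is limited). The gripper opens to 88 mm and grips with 3 to 60 N. Pads are 19 mm wide; open, the fingers measure 130 mm over their backs; the gripper's body (78 mm by 193 mm) begins 47 mm behind the grasp point.
Start: joints at [86.293, 20.546, 0.682, 0, -70.136, -16.507], TCP at [0.233, 0.633, 0.292] pointing down, gripper open.
Joint ranges: [-176.03, 176.03], [-82.01, 121.73], [-58.28, 71.71], [-173.87, 95.51], [-174.79, -0.11], [-173.66, 173.66]. Speed limits (degrees/s): [136.94, 136.94, 172.46, 180, 180, 180].

## Interface

Orientations are given as [roll, pitch, yaw] about the fixed x, y, z axes, in that order (R = Rz(yaw) Ry(pitch) Rx(roll)).
In Python, from plant import get_obs, snapshot, close_job gives the robot as it stands.
- The arm moves only by the tool play_rows, never from a script. Its argument "series" is a list of rows, each a list of 5 numbers: the opening in per cent of the stroke, from 0 (shut) to 100 (fully open), then the shift along the tool's x, y, z in m, then the turn about the tool's z in degrees. In form: [[jaw, dx, dy, dz, spin], ...]. A call has 1 to 10 rows; each row is the pose to reach, as a shift and turn from the pose commanded when the call began, along the tool's axes at that moment; what a row does not reach only later rows make up. A row lasts 1/10 s, in which the tool goes at most 50 mm and 8.59 degrees, less where a joint would pass 70% of its speed; a pose out of reach is approached as far as the arm can. A call with a gripper value outside its range is refused whole. The fingers move at their own pace and stop on an object; the grip force is fixed at half the most. Time passes only in rows, so rows that repeat a pose let the fingers close. It gives the time, the measured TCP pose, the force and the opening at its end, in the units of the state.
- get_obs(): the state, without advancing time (a new reading comes with each control period).
- snapshot(name): name is "side" or "top"; returns a dict with "frame" (384x512x3 uint8, red, green, blue), "z_map" (384x512 float32, m along the optical axis (not along the pixel's ray), 0 where there is no reading), "mtx" (3x3 intrinsics, pixels), "camera_from_world" (4x4, takes a point from world to camera coordinates). Camera axes: x right, y up, looking along -z (the intrinsics and any distortion apply to the point x, -y, -z); pixel columns grow to the right and rows downward; lengths in m; the calibration is good to about 2 mm. A picture is of the moment at which its call begins.
- close_job(): hands the job in, once; it reports no verdict.
The state is a dict: "clock": time; "joint_pos": joint angles; "qvel": joint speeds; "tau": joint torques, N m; "tool_pos": TCP position; "orientation": TCP orientation; "force": force on the tool from outside, world axes, zero at the start; "moment": the same for the moment, N m; "opening": finger opening in m.
Only numpy, scipy, OpenCV 4.12 (cv2) and the standard library are available. Lean on these libraries where they do the work, as an engineer would, in place of code of your own. Each camera call takes 0.05 s, during which the arm holds its last target.

## Task

Pick up the yellow torch, keeping it upright, turn it until the teeth on its tail line up with the grooves in the charging dock, and slide it all the way home until its black flange sits on the dock's rim. The dock has a sprung contact that shows the charge only while it is pressed: finish with the torch still gripped and pressed fully down, do not let go. Leave the mint tin, the coasters and the key bowl where they are.

Things in the scene. Friction and masses are not known exactly. Their poses are not given: they have to be found in the camera images.
- torch_mid (a point): Yellow torch, 110 mm tall, about 140 g, standing on its tail, lens up. Point: on its axis, half-way up; z along it to the lens. Top 48 mm: yellow hexagonal head, 42 mm across flats, the place to grip (centre 31 mm above this point). x points through the middle of one flat. Below it: barrel 33 mm across and 31 mm long, black flange 43 mm across and 5 mm thick, splined tail (see torch).
- dock_mouth (a point): Charging dock fixed to the table: grey hexagonal collar, 64 mm across flats, on a black 100 x 84 x 12 mm foot. Point: centre of the socket's mouth, level with the rim, 58 mm above the table; z up, x through the middle of the flat with the orange tab. The torch fits when its head's flats are parallel to the collar's (any of six ways round), with about 1.4 mm of play all round.
- contact (a joint): Sprung brass contact plate in the socket, m pressed down: 0 free (its top 21 mm below the rim), 0.007 when the torch's flange sits on the rim; own stop at 0.009. It pushes up with 3.5 N at 0 and 8.4 N at 0.007, so it lifts a released torch. The orange tab outside the collar moves with it.
- mint_tin: Flat mint tin, green lid, 97 x 62 x 22 mm, loose, bystander; origin under its centre.
- coasters: Stack of round cork coasters, 96 mm across, 30 mm high, loose, bystander; origin under its centre.
- key_bowl: Blue ceramic key bowl, 100 mm across, 35 mm high, loose, bystander; origin under its centre.
- torch: The same torch; origin at the centre of the tail's end face. Black tail 28 mm long: core 22 mm across, narrowed at the foot, with six straight teeth 4.4 mm wide reaching 17 mm from the axis, in line with the six corners of the head.
- dock: The same dock; origin under its foot, below the mouth. Socket: hexagonal hole 38 mm across flats with six white ribs 6 mm wide, one on the middle of each flat, reaching in to 12.5 mm from the axis, tops 6 mm below the rim. The six grooves for the teeth lie between them, in line with the collar's corners.
Things that resemble listed ones, but are neither listed nor needed, are in the scene too. Of the things that look like the torch, take the one that is farthest to the robot's right at the start.

How it is judged (in metres and radians):
On the way, in this order (a step that is already met when the one before it is completed fails the run):
1. the torch is lifted at least 15 mm off the table in the gripper (height (world z) of torch_mid above 0.07 m and contact force between the fingers and torch above 1 N and horizontal distance between torch_mid and dock_mouth above 0.06 m), for 0.1 s.
2. the teeth have entered the grooves: tail 12 mm or more below the rim, upright and aligned ((angle between the x axis of torch_mid and the x axis of dock_mouth, either way round below 0.15 rad or angle between the x axis of torch_mid and the x axis of dock_mouth, either way round between 0.9 and 1.2 rad) and horizontal distance between torch_mid and dock_mouth below 0.004 m and angle between torch_mid's own z axis and vertical below 0.09 rad and z of torch_mid in the frame of dock_mouth below 0.043 m), for 0.1 s.
At the end, for the whole second after the job is handed in: Torch meshed in the dock (axes within 4 mm, flats parallel within 0.15 rad, tilt under 0.09 rad), its flange within about 2 mm of the rim with the contact plate pressed at least 5 mm, at rest and still gripped by the fingers (pressing on its top from above without a grip does not count) ((angle between the x axis of torch_mid and the x axis of dock_mouth, either way round below 0.15 rad or angle between the x axis of torch_mid and the x axis of dock_mouth, either way round between 0.9 and 1.2 rad) and horizontal distance between torch_mid and dock_mouth below 0.004 m and angle between torch_mid's own z axis and vertical below 0.09 rad and contact force between the fingers and torch above 1 N and distance between the grasp point and torch_mid below 0.056 m and z of torch_mid in the frame of dock_mouth below 0.0292 m and value of joint contact above 0.005 m and linear speed of torch below 0.02 m/s); the arm keeps its last pose, push and grip.
It fails at once if a bystander was moved more than 25 mm (distance of any of mint_tin, coasters, key_bowl from where it was at the start of the episode above 0.025 m).
It fails at once if the torch was tipped over (angle between torch_mid's own z axis and vertical above 0.7 rad).
It also fails if it takes over 40 s, if anything falls off the work surface, if the arm or the gripper's body presses on something with over 40 N, if the wrist force passes 120 N, or if a joint passes its speed limit or range.

## Working session

There is one attempt and no reset: what is moved stays moved. The work goes in short steps, Python scripts to look and compute and a tool call to move; the robot and the scene stay as the last step left them, time stands still between calls to the robot, and variables do not carry over. Pictures are saved under pics/ and viewed, and the job is handed in when it is done.

Besides the shell and the picture viewer there is one more tool, called as name([rows], argument=value, ...), one row to a line, values as JSON. play_rows: Moves the arm, as the interface text tells. Its arguments: {"type":"object","properties":{"series":{"type":"array"}},"required":["series"]}

```bash
mkdir -p pics; ls; python3 - <<'E'
from plant import get_obs, snapshot
import cv2,numpy as np,pickle
o=get_obs();print(o)
for n in("top","side"):
    s=snapshot(n);cv2.imwrite(f"pics/{n}0.png",cv2.cvtColor(s["frame"],cv2.COLOR_RGB2BGR));pickle.dump(s,open(f"{n}0.pkl","wb"))
    print(n,s["mtx"],s["camera_from_world"],s.keys())
E
```

```text
pics
{'clock': 0.0, 'joint_pos': array([ 8.62934356e+01,  2.05911881e+01,  6.32999486e-01, -2.04025251e-02,
       -7.01376702e+01, -1.65082819e+01]), 'qvel': array([ 0.07342177, -0.04087052, -0.02942881, -0.03692804,  0.00794749,
        0.05603521]), 'tau': array([ 2.96361559e-04, -5.82723570e+01,  2.93050611e+01,  6.99729413e+00,
        7.00452380e-03, -1.61287462e-04]), 'tool_pos': array([0.23310732, 0.63304697, 0.29121863]), 'orientation': array([ 1.79902642e+02, -8.85229769e-03, -2.02217869e+01]), 'force': array([ 0.30828777, -0.33107839, -0.4482997 ]), 'moment': array([-0.02053117,  0.03738678,  0.0052656 ]), 'opening': 0.08778203028312742}
top [[389.36213402   0.         252.04226899]
 [  0.         389.36213402 188.61710343]
 [  0.           0.           1.        ]] [[ 0.00591995 -0.999427   -0.03332607  0.02705576]
 [ 0.9997813   0.005247    0.02024418 -0.53467307]
 [-0.02005772 -0.03343863  0.99923948 -0.88044653]
 [ 0.          0.          0.          1.        ]] dict_keys(['frame', 'z_map', 'mtx', 'camera_from_world'])
side [[412.53358435   0.         251.25234063]
 [  0.         412.53358435 196.66502898]
 [  0.           0.           1.        ]] [[ 0.95260698 -0.30403278 -0.01019831 -0.50940641]
 [ 0.21148056  0.63777592  0.74061991 -0.18106426]
 [-0.21866849 -0.70767644  0.67184682 -0.97300591]
 [ 0.          0.          0.          1.        ]] dict_keys(['frame', 'z_map', 'mtx', 'camera_from_world'])
```

View pics/top0.png

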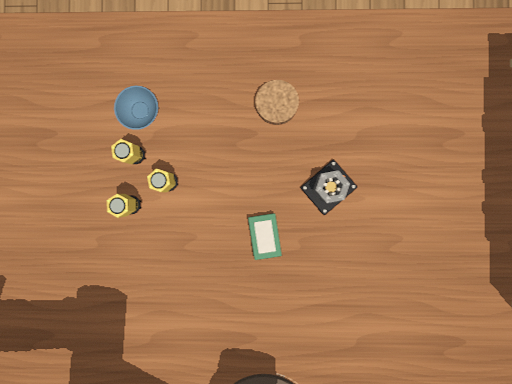

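View pics/side0.png

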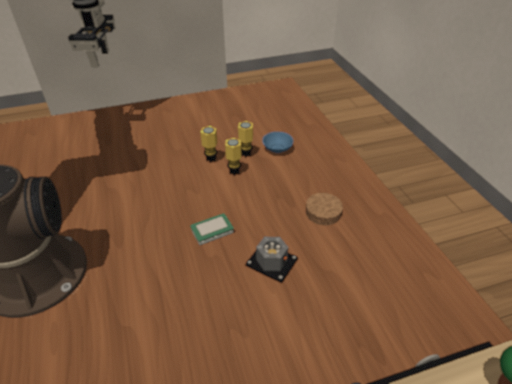

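```bash
cat > h.py <<'E'
import cv2,numpy as np,pickle
def load(n):return pickle.load(open(n+".pkl","rb"))
def cast(s,uv,z):
    uv=np.atleast_2d(uv).astype(float);K=s["mtx"];T=s["camera_from_world"]
    d=np.c_[(uv[:,0]-K[0,2])/K[0,0],-(uv[:,1]-K[1,2])/K[1,1],-np.ones(len(uv))]
    R=T[:3,:3];c=-R.T@T[:3,3];w=d@R
    return c+w*((z-c[2])/w[:,2])[:,None]
def cloud(s):
    z=s["z_map"];v,u=np.mgrid[:z.shape[0],:z.shape[1]];K=s["mtx"];T=s["camera_from_world"]
    p=np.stack([(u-K[0,2])/K[0,0]*z,-(v-K[1,2])/K[1,1]*z,-z],-1)
    return (p-T[:3,3])@T[:3,:3]
def proj(s,p):
    T=s["camera_from_world"];K=s["mtx"];q=np.atleast_2d(p)@T[:3,:3].T+T[:3,3]
    return np.c_[K[0,0]*q[:,0]/-q[:,2]+K[0,2],K[1,1]*q[:,1]/q[:,2]+K[1,2]]
E
python3 - <<'E'
from h import *
for n in("top0","side0"):
    s=load(n);P=cloud(s);hsv=cv2.cvtColor(s["frame"],cv2.COLOR_RGB2HSV)
    ok=(s["z_map"]>0)
    for nm,zl,zh in(("torchtops",.10,.12),("rim",.052,.064)):
        m=((P[...,2]>zl)&(P[...,2]<zh)&ok&(P[...,0]>.3)&(P[...,0]<.8)&(np.abs(P[...,1])<.5)).astype(np.uint8)
        k,l,st,c=cv2.connectedComponentsWithStats(m)
        for i in range(1,k):
            if st[i,4]>20:
                q=P[l==i];print(n,nm,st[i],c[i].round(1),np.median(q,0).round(4),((q.min(0)+q.max(0))/2).round(4),np.ptp(q,axis=0).round(4))
    f=s["frame"]
    print(np.median(P[...,2][ok&(np.abs(P[...,2])<.02)]))
s=load("top0");f=cv2.cvtColor(s["frame"],cv2.COLOR_RGB2BGR)
a=cv2.resize(f[150:225,290:370],None,fx=7,fy=7,interpolation=cv2.INTER_CUBIC)[:500]
b=cv2.resize(f[135:220,100:185],None,fx=6,fy=6,interpolation=cv2.INTER_CUBIC)
cv2.imwrite("pics/dock.png",a);cv2.imwrite("pics/torch.png",b)
E
```

```text
top0 torchtops [112 139  24  24 404] [123.1 150.4] [0.6091 0.2886 0.1121] [0.6089 0.2902 0.1082] [0.0463 0.0448 0.016 ]
top0 torchtops [148 169  23  23 396] [159.2 179.8] [0.5488 0.2144 0.1121] [0.5489 0.2153 0.1089] [0.0446 0.0448 0.0177]
top0 torchtops [107 194  23  24 408] [118.4 205.1] [0.4978 0.2971 0.112 ] [0.4968 0.2986 0.1083] [0.0466 0.0439 0.0151]
top0 rim [316 170  34  33 563] [332.7 186.1] [ 0.5398 -0.1439  0.0588] [ 0.54   -0.1428  0.0575] [0.0684 0.07   0.0104]
0.0012934172990602968
side0 torchtops [238 121  15  13 141] [245.4 126.5] [0.6083 0.2804 0.1112] [0.6092 0.2877 0.1075] [0.0447 0.0466 0.0147]
side0 torchtops [201 126  16  12 147] [208.6 131.5] [0.4971 0.2912 0.1108] [0.4983 0.298  0.1078] [0.0472 0.0452 0.0152]
side0 torchtops [226 138  15  12 155] [233.  143.6] [0.5487 0.2073 0.1112] [0.5498 0.2144 0.1079] [0.045  0.048  0.0152]
side0 rim [205 147  11   3  21] [210. 148.] [0.4952 0.2841 0.0558] [0.4969 0.2872 0.0561] [0.0305 0.0144 0.0075]
side0 rim [228 159  12   4  23] [233.5 160.3] [0.5463 0.1999 0.0564] [0.5482 0.2055 0.0578] [0.0307 0.0199 0.0099]
side0 rim [257 237  32  23 443] [272.2 247.8] [ 0.5397 -0.1457  0.0584] [ 0.54   -0.1454  0.0571] [0.0691 0.0709 0.0101]
0.0008310538652338812
```

```bash
echo
```

```text
(no output)
```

View pics/dock.png

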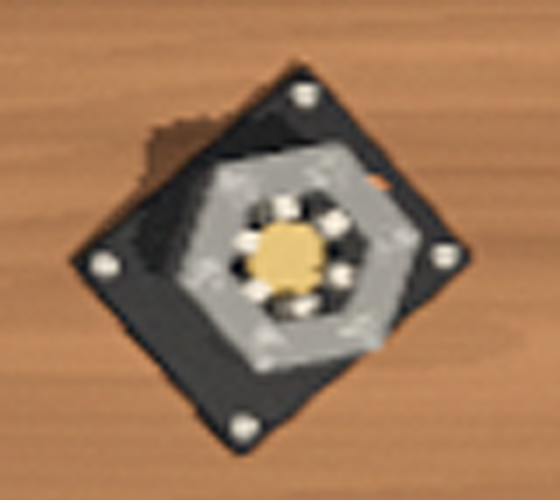

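View pics/torch.png

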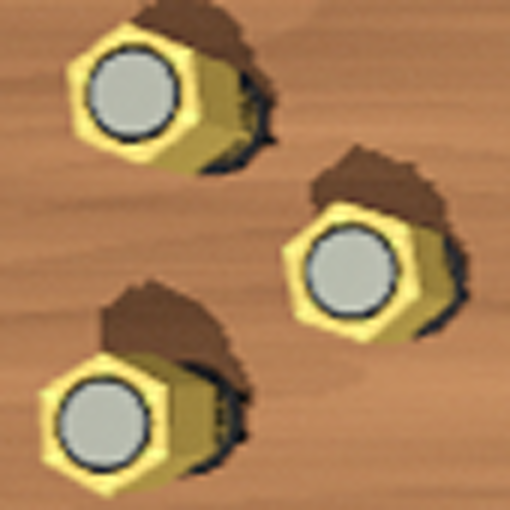

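```bash
python3 - <<'E'
from h import *
s=load("top0");f=s["frame"];hsv=cv2.cvtColor(f,cv2.COLOR_RGB2HSV)
print(hsv[176:186:2,148:180:2].tolist()[2])
def fit(mask8,sc,off,z,nm):
    cs,_=cv2.findContours(mask8,cv2.RETR_EXTERNAL,cv2.CHAIN_APPROX_NONE);c=max(cs,key=cv2.contourArea)
    h=cv2.convexHull(c)[:,0].astype(float)
    uv=(h+.5)/sc-.5+off
    p=cast(s,uv,z)[:,:2]
    best=[]
    for a in np.arange(0,60,.5):
        w=[];e=[]
        for k in range(3):
            t=np.radians(a+60*k);n=np.array([np.cos(t),np.sin(t)]);d=p@n;w.append(np.ptp(d));e.append((d.max()+d.min())/2)
        N=np.array([[np.cos(np.radians(a+60*k)),np.sin(np.radians(a+60*k))] for k in range(3)])
        best.append((np.mean(w),a,w,np.linalg.lstsq(N,np.array(e),rcond=None)[0]))
    b=min(best,key=lambda x:x[0]);M=cv2.moments(h.astype(np.float32));ct=(np.array([M['m10'],M['m01']])/M['m00']+.5)/sc-.5+off
    # sixth harmonic of radius
    print(nm,"flat normal deg",b[1],"widths",np.round(b[2],4),"centre",b[3].round(4),"hullcentroid",cast(s,ct,z)[0].round(4),"runner",[ (x[1],round(x[0],5)) for x in sorted(best,key=lambda x:x[0])[1:4]])
    return c
sc=8
x0,y0,x1,y1=140,160,188,200
g=cv2.resize(f[y0:y1,x0:x1],None,fx=sc,fy=sc,interpolation=cv2.INTER_CUBIC);H=cv2.cvtColor(g,cv2.COLOR_RGB2HSV)
for v in(190,205,215):
    m=((H[...,0]>20)&(H[...,0]<35)&(H[...,1]>90)&(H[...,2]>v)).astype(np.uint8)
    c=fit(m,sc,(x0,y0),.11,f"torch{v}")
g2=g.copy();cv2.drawContours(g2,[c],-1,(255,0,0),1);cv2.imwrite("pics/tc.png",g2[...,::-1])
lens=((H[...,1]<60)&(H[...,2]>120)).astype(np.uint8)
cs,_=cv2.findContours(lens,cv2.RETR_EXTERNAL,cv2.CHAIN_APPROX_NONE);c=max(cs,key=cv2.contourArea);e=cv2.fitEllipse(c)
print("lens",e,cast(s,(np.array(e[0])+.5)/sc-.5+(x0,y0),.11))
x0,y0,x1,y1=305,155,360,215
g=cv2.resize(f[y0:y1,x0:x1],None,fx=sc,fy=sc,interpolation=cv2.INTER_CUBIC);H=cv2.cvtColor(g,cv2.COLOR_RGB2HSV)
for v in(100,120,135):
    m=((H[...,1]<50)&(H[...,2]>v)).astype(np.uint8);m=cv2.morphologyEx(m,cv2.MORPH_OPEN,np.ones((9,9)))
    c=fit(m,sc,(x0,y0),.058,f"dock{v}")
g2=g.copy();cv2.drawContours(g2,[c],-1,(255,0,0),1);cv2.imwrite("pics/dc.png",g2[...,::-1])
E
```

```text
[[23, 133, 234], [24, 149, 175], [42, 17, 193], [43, 19, 189], [41, 19, 189], [39, 18, 187], [35, 18, 188], [38, 16, 189], [40, 17, 182], [22, 143, 118], [24, 132, 236], [22, 159, 148], [23, 158, 152], [22, 158, 126], [105, 39, 52], [13, 140, 155]]
torch190 flat normal deg 41.5 widths [0.0439 0.0442 0.0432] centre [0.5492 0.2169] hullcentroid [0.5491 0.217  0.11  ] runner [(np.float64(41.0), np.float64(0.04379)), (np.float64(42.0), np.float64(0.04383)), (np.float64(40.5), np.float64(0.04384))]
torch205 flat normal deg 41.5 widths [0.0432 0.0434 0.0429] centre [0.5491 0.217 ] hullcentroid [0.549  0.2171 0.11  ] runner [(np.float64(41.0), np.float64(0.0432)), (np.float64(42.0), np.float64(0.04323)), (np.float64(40.5), np.float64(0.04325))]
torch215 flat normal deg 42.0 widths [0.0426 0.0429 0.0424] centre [0.5492 0.2171] hullcentroid [0.5491 0.2171 0.11  ] runner [(np.float64(41.5), np.float64(0.04267)), (np.float64(41.0), np.float64(0.04272)), (np.float64(42.5), np.float64(0.04274))]
lens ((147.18397521972656, 161.99974060058594), (108.8576431274414, 112.97398376464844), 87.27155303955078) [[0.54926327 0.21736798 0.11      ]]
dock100 flat normal deg 11.5 widths [0.0652 0.0663 0.0662] centre [ 0.5393 -0.1425] hullcentroid [ 0.5393 -0.1425  0.058 ] runner [(np.float64(11.0), np.float64(0.06592)), (np.float64(10.5), np.float64(0.06606)), (np.float64(12.0), np.float64(0.06609))]
dock120 flat normal deg 11.5 widths [0.0642 0.0652 0.0653] centre [ 0.5393 -0.1425] hullcentroid [ 0.5393 -0.1425  0.058 ] runner [(np.float64(11.0), np.float64(0.06492)), (np.float64(10.5), np.float64(0.06498)), (np.float64(12.0), np.float64(0.06508))]
dock135 flat normal deg 11.0 widths [0.0639 0.0643 0.0645] centre [ 0.5393 -0.1426] hullcentroid [ 0.5393 -0.1426  0.058 ] runner [(np.float64(11.5), np.float64(0.06424)), (np.float64(10.5), np.float64(0.06429)), (np.float64(12.0), np.float64(0.06438))]
```

```bash
python3 -c "
import cv2,numpy as np
a=cv2.imread('pics/tc.png');b=cv2.imread('pics/dc.png');a=cv2.copyMakeBorder(a,0,max(0,b.shape[0]-a.shape[0]),0,0,0)
c=np.hstack([a,b]);cv2.imwrite('pics/c.png',cv2.resize(c,None,fx=.95,fy=.95))"
```

```text
(no output)
```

View pics/c.png

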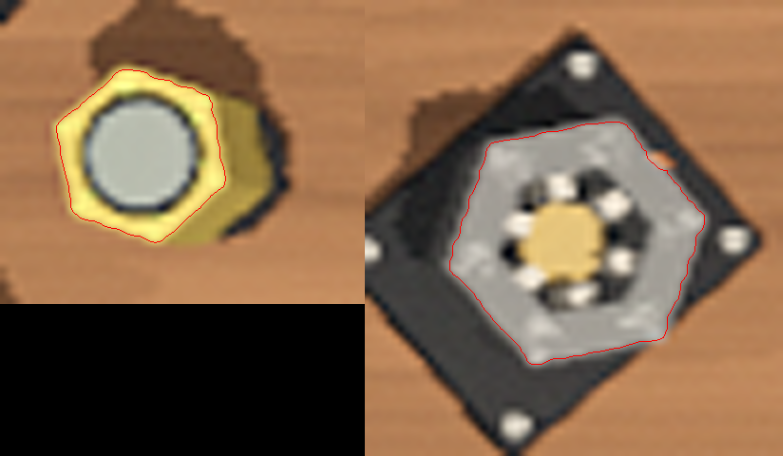

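```bash
cat > mv.py <<'E'
import numpy as np,sys
from plant import get_obs
def plan(tx,ty,tz,yaw):
    o=get_obs();p=o["tool_pos"];ps=o["orientation"][2];a=np.radians(ps)
    d=np.array([tx,ty])-p[:2]
    print("pos",p.round(4),"rpy",o["orientation"].round(2),"j",o["joint_pos"].round(1),"F",o["force"].round(2),"op",round(o["opening"],4),"t",o["clock"])
    print("shift",round(d@[np.cos(a),np.sin(a)],4),round(d@[np.sin(a),-np.cos(a)],4),round(p[2]-tz,4),"spin",round((ps-yaw+180)%360-180,2))
if __name__=="__main__": plan(*map(float,sys.argv[1:]))
E
python3 mv.py .549 .2165 .25 -108.3
```

```text
pos [0.2331 0.6331 0.2914] rpy [ 1.7992e+02 -1.0000e-02 -2.0220e+01] j [ 86.3  20.6   0.6  -0.  -70.1 -16.5] F [-0.72  0.69 -0.89] op 0.0879 t 0.1
shift 0.4404 0.2818 0.0414 spin 88.08
```

play_rows([
  [100, 0.02, 0.013, 0, 4],
  [100, 0.06, 0.038, 0, 12],
  [100, 0.1, 0.064, 0, 20],
  [100, 0.14, 0.09, 0, 28],
  [100, 0.18, 0.115, 0, 36],
  [100, 0.22, 0.141, 0, 44],
  [100, 0.26, 0.167, 0, 52],
  [100, 0.3, 0.192, 0, 60],
  [100, 0.33, 0.211, 0, 66],
  [100, 0.35, 0.224, 0, 70],
])

```text
clock: 1.1
tool_pos: [0.4853, 0.3, 0.2919]
orientation: [180.0, -0.0, -90.5]
force: [0.5, 0.8, -0.1]
opening: 0.0877
```

```bash
python3 mv.py .549 .2165 .21 -108.3
```

```text
pos [0.4853 0.3    0.2919] rpy [ 1.7998e+02 -3.0000e-02 -9.0550e+01] j [ 51.4  10.8 -12.8  -0.  -66.5 -51.9] F [ 0.51  0.8  -0.07] op 0.0877 t 1.1
shift 0.0828 -0.0645 0.0819 spin 17.75
```

play_rows([
  [100, 0.02, -0.015, 0.01, 4],
  [100, 0.045, -0.034, 0.03, 9],
  [100, 0.066, -0.05, 0.05, 14],
  [100, 0.08, -0.062, 0.07, 17],
  [100, 0.083, -0.0645, 0.08, 17.9],
  [100, 0.083, -0.0645, 0.08, 17.9],
  [100, 0.083, -0.0645, 0.08, 17.9],
])

```text
clock: 1.8
tool_pos: [0.5484, 0.2195, 0.2125]
orientation: [-180.0, -0.0, -108.0]
force: [-1.0, -0.3, 0.5]
opening: 0.0876
```

```bash
python3 mv.py .549 .2165 .135 -108.3; python3 - <<'E'
from plant import snapshot
import cv2,pickle
for n in("top","side"):
    s=snapshot(n);pickle.dump(s,open(n+"1.pkl","wb"))
    f=s["frame"][110:240,90:270] if n=="top" else s["frame"][80:210,140:320]
    cv2.imwrite(f"pics/{n}1.png",cv2.resize(f,None,fx=4,fy=4,interpolation=cv2.INTER_CUBIC)[...,::-1])
E
```

```text
pos [0.5484 0.2195 0.2125] rpy [-179.99   -0.   -108.04] j [ 40.8  16.3 -16.5   0.  -57.2 -58.8] F [-1.03 -0.32  0.46] op 0.0876 t 1.8
shift 0.0027 -0.0015 0.0775 spin 0.26
```

View pics/top1.png

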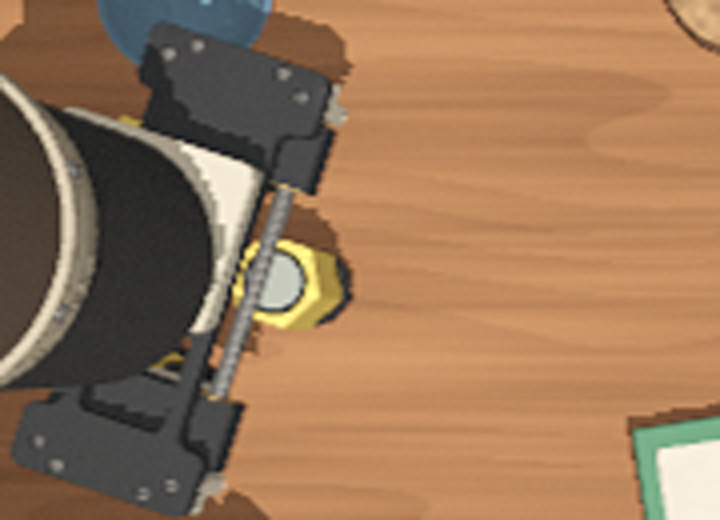

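View pics/side1.png

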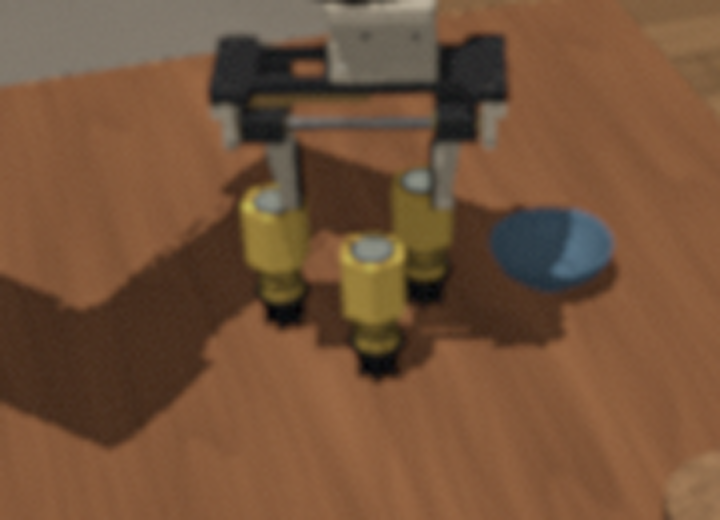

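play_rows([
  [100, 0.002, -0.001, 0.01, 0.3],
  [100, 0.002, -0.001, 0.03, 0.3],
  [100, 0.002, -0.001, 0.05, 0.3],
  [100, 0.002, -0.001, 0.068, 0.3],
  [100, 0.002, -0.001, 0.076, 0.3],
  [100, 0.002, -0.001, 0.077, 0.3],
  [100, 0.002, -0.001, 0.077, 0.3],
  [100, 0.002, -0.001, 0.077, 0.3],
])

```text
clock: 2.7
tool_pos: [0.5492, 0.2172, 0.1361]
orientation: [-179.9, 0.1, -108.4]
force: [-0.6, 0.2, -0.0]
opening: 0.0877
```

```bash
python3 mv.py .549 .2165 .135 -108.3; python3 - <<'E'
from plant import snapshot
import cv2,pickle
for n in("side",):
    s=snapshot(n);pickle.dump(s,open(n+"2.pkl","wb"))
    f=s["frame"][80:210,140:320]
    cv2.imwrite(f"pics/{n}2.png",cv2.resize(f,None,fx=4,fy=4,interpolation=cv2.INTER_CUBIC)[...,::-1])
E
```

```text
pos [0.5492 0.2172 0.1361] rpy [-1.7994e+02  7.0000e-02 -1.0840e+02] j [ 40.5  21.  -21.3   0.  -47.6 -58.9] F [-0.6   0.23 -0.05] op 0.0877 t 2.7
shift 0.0008 0.0 0.0011 spin -0.1
```

View pics/side2.png

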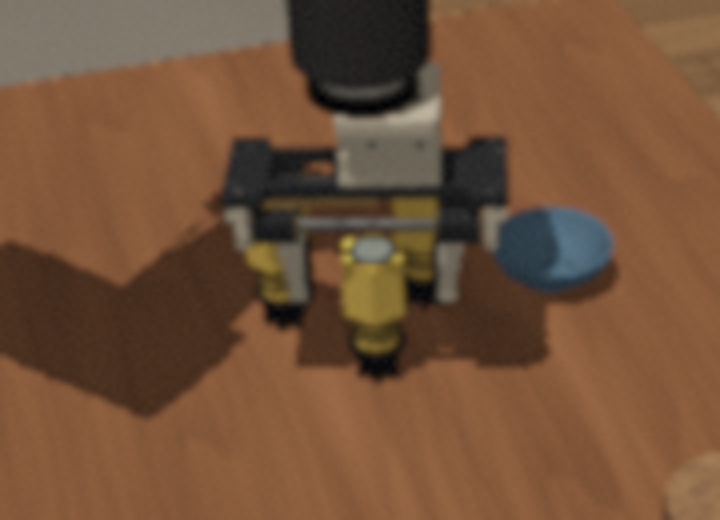

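Fingers straddle the torch head (head at ~(372,280) in the crop, fingers at 295 and 447). Closing gradually.

play_rows([
  [70, 0, 0, 0, 0],
  [60, 0, 0, 0, 0],
  [52, 0, 0, 0, 0],
  [48, 0, 0, 0, 0],
  [44, 0, 0, 0, 0],
  [30, 0, 0, 0, 0],
  [20, 0, 0, 0, 0],
  [20, 0, 0, 0, 0],
])

```text
clock: 3.55
tool_pos: [0.5488, 0.2168, 0.1351]
orientation: [180.0, -0.0, -108.4]
force: [-0.6, 0.4, 0.6]
opening: 0.0422
```

play_rows([
  [20, 0, 0, -0.005, 0],
  [20, 0, 0, -0.02, 0],
  [20, 0, 0, -0.04, 0],
  [20, 0, 0, -0.06, 0],
  [20, 0, 0, -0.08, 0],
  [20, 0, 0, -0.1, 0],
  [20, 0, 0, -0.115, 0],
  [20, 0, 0, -0.12, 0],
  [20, 0, 0, -0.12, 0],
])

```text
clock: 4.45
tool_pos: [0.5489, 0.2169, 0.2558]
orientation: [-180.0, 0.1, -108.4]
force: [0.1, -0.1, -1.1]
opening: 0.0418
```

```bash
python3 mv.py .5393 -.1425 .255 -138.8; python3 mv.py .5393 -.1425 .255 -78.8;  python3 - <<'E'
from plant import snapshot
import cv2,pickle
for n in("side",):
    s=snapshot(n);pickle.dump(s,open(n+"3.pkl","wb"))
    f=s["frame"][30:210,140:320]
    cv2.imwrite(f"pics/{n}3.png",cv2.resize(f,None,fx=3.3,fy=3.3,interpolation=cv2.INTER_CUBIC)[...,::-1])
E
```

```text
pos [0.5489 0.2169 0.2558] rpy [-1.7997e+02  7.0000e-02 -1.0841e+02] j [ 40.5  14.1 -13.4  -0.  -62.4 -58.9] F [ 0.1  -0.12 -1.08] op 0.0418 t 4.45
shift 0.3441 -0.1044 0.0008 spin 30.39
pos [0.5489 0.2169 0.2558] rpy [-1.7997e+02  7.0000e-02 -1.0841e+02] j [ 40.5  14.1 -13.4  -0.  -62.4 -58.9] F [ 0.1  -0.12 -1.08] op 0.0418 t 4.45
shift 0.3441 -0.1044 0.0008 spin -29.61
```

View pics/side3.png

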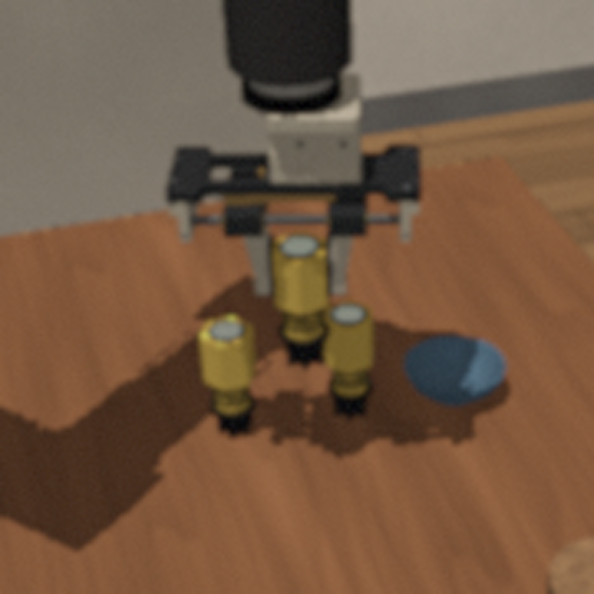

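play_rows([
  [20, 0.015, -0.0046, 0, -1],
  [20, 0.045, -0.0137, 0, -4],
  [20, 0.085, -0.0258, 0, -8],
  [20, 0.125, -0.0379, 0, -12],
  [20, 0.165, -0.05, 0, -16],
  [20, 0.205, -0.0622, 0, -20],
  [20, 0.245, -0.0743, 0, -24],
  [20, 0.285, -0.0865, 0, -28],
  [20, 0.315, -0.0956, 0, -29.6],
  [20, 0.335, -0.1016, 0, -29.6],
])

```text
clock: 5.5
tool_pos: [0.5385, -0.1353, 0.2538]
orientation: [179.9, 0.0, -78.9]
force: [0.6, -0.1, -1.1]
opening: 0.042
```

```bash
python3 mv.py .5393 -.1425 .215 -78.8
```

```text
pos [ 0.5385 -0.1353  0.2538] rpy [ 1.7987e+02  2.0000e-02 -7.8850e+01] j [  6.1  11.  -17.7  -0.  -61.4   5.1] F [ 0.57 -0.1  -1.13] op 0.042 t 5.5
shift 0.0073 0.0006 0.0388 spin -0.05
```

play_rows([
  [20, 0.004, 0.0003, 0.005, 0],
  [20, 0.008, 0.0006, 0.015, 0],
  [20, 0.0085, 0.0006, 0.03, 0],
  [20, 0.0085, 0.0006, 0.037, 0],
  [20, 0.0085, 0.0006, 0.04, 0],
  [20, 0.0085, 0.0006, 0.04, 0],
  [20, 0.0085, 0.0006, 0.04, 0],
  [20, 0.0085, 0.0006, 0.04, 0],
])

```text
clock: 6.3
tool_pos: [0.5408, -0.1414, 0.2157]
orientation: [-179.9, -0.0, -78.8]
force: [0.7, -0.6, -1.5]
opening: 0.0419
```

```bash
python3 mv.py .5393 -.1425 .205 -78.8; python3 - <<'E'
from plant import snapshot
import cv2,pickle
for n in("top","side",):
    s=snapshot(n);pickle.dump(s,open(n+"4.pkl","wb"))
    f=s["frame"][150:300,190:350] if n=="side" else s["frame"][120:250,250:410]
    cv2.imwrite(f"pics/{n}4.png",cv2.resize(f,None,fx=4,fy=4,interpolation=cv2.INTER_CUBIC)[...,::-1])
E
python3 mv.py .5393 -.1425 .205 -78.8
```

```text
pos [ 0.5408 -0.1414  0.2157] rpy [-1.7994e+02 -1.0000e-02 -7.8790e+01] j [  5.4  13.3 -20.3   0.  -56.4   5.8] F [ 0.68 -0.58 -1.48] op 0.0419 t 6.3
shift 0.0008 0.0017 0.0107 spin 0.01
pos [ 0.5407 -0.1415  0.2157] rpy [-1.7995e+02 -1.0000e-02 -7.8810e+01] j [  5.4  13.3 -20.3   0.  -56.4   5.8] F [ 0.11 -0.37 -1.41] op 0.0418 t 6.4
shift 0.0007 0.0015 0.0107 spin -0.01
```

View pics/side4.png

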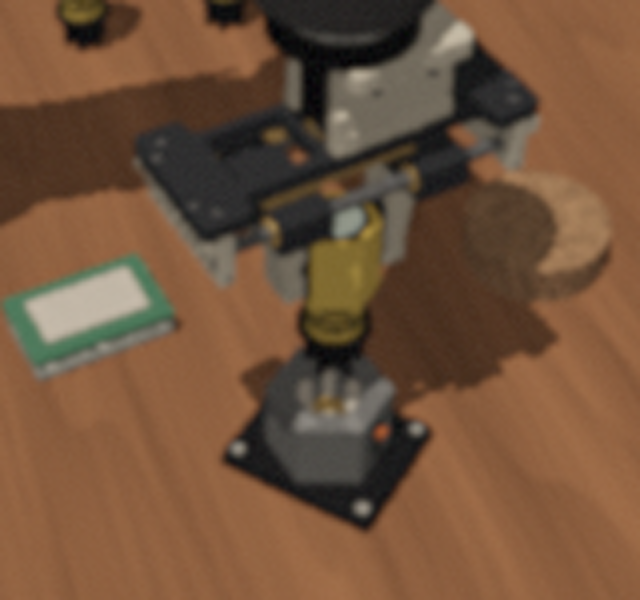

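View pics/top4.png

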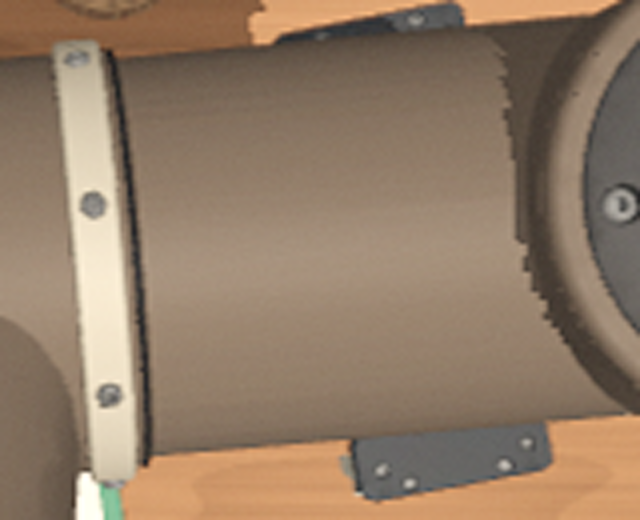

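```bash
python3 - <<'E'
from h import *
s=load("side0");sc=8
def crop(s,x0,y0,x1,y1):
    g=cv2.resize(s["frame"][y0:y1,x0:x1],None,fx=sc,fy=sc,interpolation=cv2.INTER_CUBIC);return g,cv2.cvtColor(g,cv2.COLOR_RGB2HSV)
# lens of target torch
x0,y0=222,134;g,H=crop(s,x0,y0,246,176)
m=((H[...,1]<70)&(H[...,2]>110)).astype(np.uint8)
cs,_=cv2.findContours(m[:160],cv2.RETR_EXTERNAL,cv2.CHAIN_APPROX_NONE);c=max(cs,key=cv2.contourArea);e=cv2.fitEllipse(c)
print("lens side",e,cast(s,(np.array(e[0])+.5)/sc-.5+(x0,y0),.11))
x0,y0=240,225;g,H=crop(s,x0,y0,305,285)
v=H[...,2];print(v[8*10:8*40:16,8*32].tolist())
cv2.imwrite("pics/ds.png",g[...,::-1])
g4,_=crop(load("side4"),x0,y0,305,285);cv2.imwrite("pics/ds4.png",g4[...,::-1])
E
```

```text
lens side ((88.28326416015625, 68.06330871582031), (45.04197692871094, 78.64105987548828), 87.41986083984375) [[0.54960668 0.2173351  0.11      ]]
[132, 116, 106, 91, 146, 143, 124, 148, 171, 155, 109, 100, 76, 70, 71]
```

View pics/ds.png

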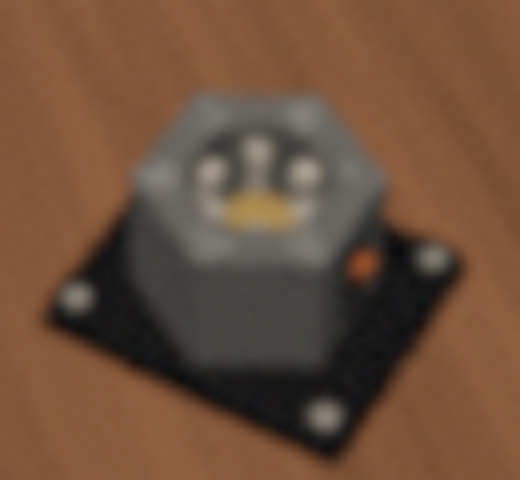

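View pics/ds4.png

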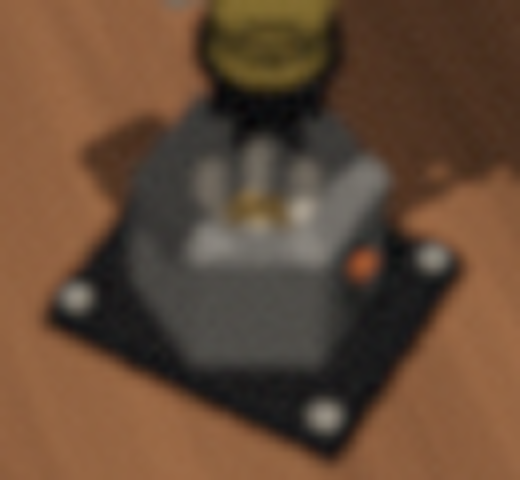

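```bash
python3 - <<'E'
from h import *
s=load("side0")
c=np.array([(200,95),(320,95),(383,180),(330,265),(190,264),(135,180)],float)
p=cast(s,(c+.5)/8-.5+(240,225),.058);print(p.round(4));m=p.mean(0);print("centre",m.round(4))
d=p[:,:2]-m[:2];print(np.hypot(*d.T).round(4),(np.degrees(np.arctan2(d[:,1],d[:,0]))%60).round(1))
# refined: largest ring polygon from mask
g=cv2.resize(s["frame"][225:285,240:305],None,fx=8,fy=8,interpolation=cv2.INTER_CUBIC);H=cv2.cvtColor(g,cv2.COLOR_RGB2HSV)
for v in(95,105,112):
  k=((H[...,1]<60)&(H[...,2]>v)).astype(np.uint8);k[268:]=0;k=cv2.morphologyEx(k,cv2.MORPH_OPEN,np.ones((9,9)))
  cs,_=cv2.findContours(k,cv2.RETR_EXTERNAL,cv2.CHAIN_APPROX_NONE);q=max(cs,key=cv2.contourArea);h=cv2.convexHull(q)
  M=cv2.moments(h);u=np.array([M['m10'],M['m01']])/M['m00'];print(v,u,cast(s,(u+.5)/8-.5+(240,225),.058),cv2.boundingRect(h))
# yaw in side4 of tool x axis etc: torch flange left/right
s4=load("side4");g=cv2.resize(s4["frame"][225:285,240:305],None,fx=8,fy=8,interpolation=cv2.INTER_CUBIC)
r=g[40].astype(int).sum(1);print(r[170:370:8])
for pt in ([.5393,-.1425,.108],[.5407,-.1415,.108]): print((proj(s4,[pt])-(240,225)+.5)*8-.5)
E
```

```text
[[ 0.534  -0.1078  0.058 ]
 [ 0.5676 -0.1189  0.058 ]
 [ 0.5732 -0.1554  0.058 ]
 [ 0.5476 -0.1799  0.058 ]
 [ 0.5104 -0.1673  0.058 ]
 [ 0.5054 -0.1331  0.058 ]]
centre [ 0.5397 -0.1437  0.058 ]
[0.0364 0.0373 0.0355 0.037  0.0376 0.0359] [39.1 41.7 40.8 42.4 38.8 42.7]
95 [257.98874486 180.65521657] [[ 0.53897308 -0.14438531  0.058     ]] (135, 96, 246, 170)
105 [257.8747233  209.29057613] [[ 0.53530827 -0.15446092  0.058     ]] (182, 157, 148, 105)
112 [212.48380309 209.79678019] [[ 0.52294592 -0.15059489  0.058     ]] (192, 158, 44, 98)
[309 310 287 199 105 111 140 150 157 160 178 193 204 204 196 175 165 152
 147 128  88  91 134 163 160]
[[260.982605    57.05106845]]
[[264.49711792  53.38651668]]
```

play_rows([
  [20, 0.0007, 0.001, 0.004, 0],
  [20, 0.0014, 0.002, 0.01, 0],
  [20, 0.0014, 0.002, 0.016, 0],
  [20, 0.0014, 0.002, 0.018, 0],
  [20, 0.0014, 0.002, 0.018, 0],
  [20, 0.0014, 0.002, 0.018, 0],
])

```text
clock: 7.0
tool_pos: [0.5388, -0.1434, 0.1971]
orientation: [180.0, -0.0, -78.8]
force: [0.7, -0.5, -1.6]
opening: 0.0419
```

```bash
python3 mv.py .539 -.1433 .197 -78.8; python3 - <<'E'
from plant import snapshot
import cv2,pickle
for n in("side",):
    s=snapshot(n);pickle.dump(s,open(n+"5.pkl","wb"))
    cv2.imwrite("pics/side5.png",cv2.resize(s["frame"][215:285,235:310],None,fx=8,fy=8,interpolation=cv2.INTER_CUBIC)[...,::-1])
E
python3 mv.py .539 -.1433 .197 -78.8
```

```text
pos [ 0.5388 -0.1434  0.1971] rpy [179.99  -0.   -78.81] j [  5.2  14.3 -21.7   0.  -54.    6. ] F [ 0.7  -0.47 -1.65] op 0.0419 t 7.0
shift -0.0 -0.0002 0.0001 spin -0.01
pos [ 0.5389 -0.1434  0.1973] rpy [-1.7999e+02 -1.0000e-02 -7.8810e+01] j [  5.2  14.3 -21.7   0.  -54.    6. ] F [ 0.4  -0.55 -1.69] op 0.0422 t 7.05
shift -0.0001 -0.0001 0.0003 spin -0.01
```

View pics/side5.png

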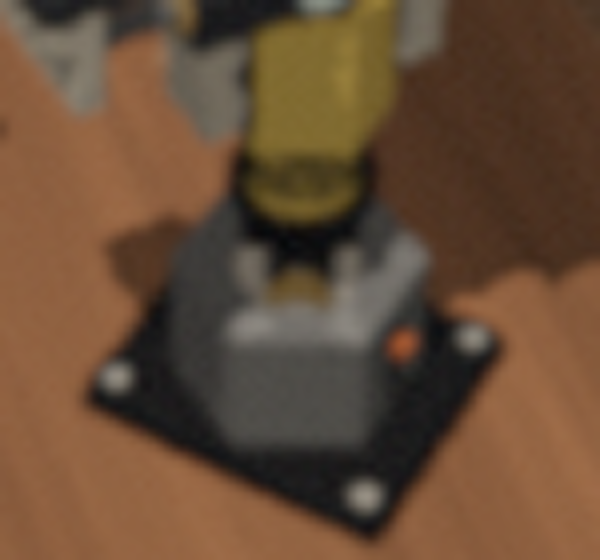

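play_rows([
  [20, 0, 0, 0.003, 0],
  [20, 0, 0, 0.006, 0],
  [20, 0, 0, 0.008, 0],
  [20, 0, 0, 0.01, 0],
  [20, 0, 0, 0.012, 0],
  [20, 0, 0, 0.014, 0],
  [20, 0, 0, 0.014, 0],
])

```text
clock: 7.75
tool_pos: [0.5386, -0.1433, 0.1828]
orientation: [180.0, 0.0, -78.8]
force: [0.3, 0.2, -0.3]
opening: 0.042
```

```bash
python3 mv.py .539 -.1433 .183 -78.8; python3 - <<'E'
from plant import snapshot
import cv2,pickle
for n in("side",):
    s=snapshot(n);pickle.dump(s,open(n+"6.pkl","wb"))
    cv2.imwrite("pics/side6.png",cv2.resize(s["frame"][215:285,235:310],None,fx=8,fy=8,interpolation=cv2.INTER_CUBIC)[...,::-1])
E
```

```text
pos [ 0.5386 -0.1433  0.1828] rpy [ 1.7997e+02  1.0000e-02 -7.8820e+01] j [  5.2  15.2 -22.7  -0.  -52.2   6. ] F [ 0.33  0.21 -0.28] op 0.042 t 7.75
shift 0.0 -0.0004 -0.0002 spin -0.02
```

View pics/side6.png

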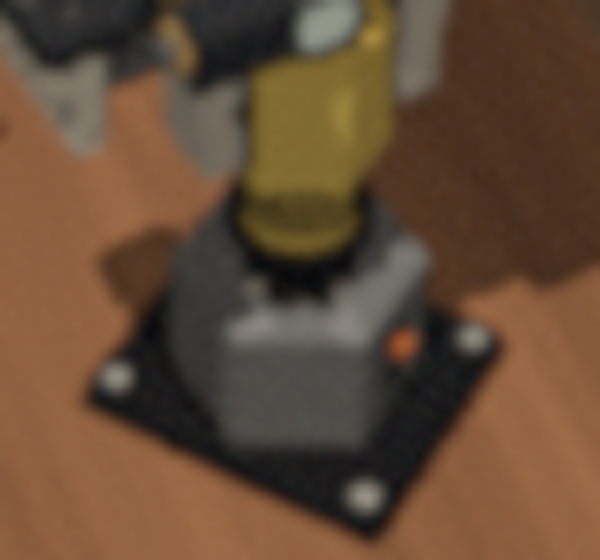

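play_rows([
  [20, 0, -0.0002, 0.002, 0],
  [20, 0, -0.0002, 0.004, 0],
  [20, 0, -0.0002, 0.006, 0],
  [20, 0, -0.0002, 0.008, 0],
  [20, 0, -0.0002, 0.009, 0],
  [20, 0, -0.0002, 0.009, 0],
])

```text
clock: 8.4
tool_pos: [0.5389, -0.1433, 0.1739]
orientation: [180.0, 0.0, -78.8]
force: [-0.0, -0.2, -1.6]
opening: 0.0419
```

```bash
python3 mv.py .539 -.1433 .165 -78.8; python3 - <<'E'
from plant import snapshot
import cv2,pickle
for n in("side",):
    s=snapshot(n);pickle.dump(s,open(n+"7.pkl","wb"))
    cv2.imwrite("pics/side7.png",cv2.resize(s["frame"][215:285,235:310],None,fx=8,fy=8,interpolation=cv2.INTER_CUBIC)[...,::-1])
E
```

```text
pos [ 0.5389 -0.1433  0.1739] rpy [179.98   0.   -78.81] j [  5.2  15.7 -23.2  -0.  -51.1   6. ] F [-0.02 -0.25 -1.61] op 0.0419 t 8.4
shift 0.0 -0.0001 0.0089 spin -0.01
```

View pics/side7.png

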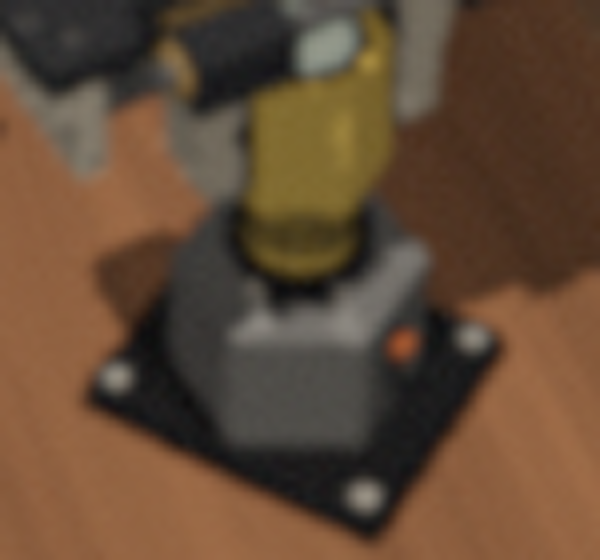

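play_rows([
  [20, 0, -0.0001, 0.0015, 0],
  [20, 0, -0.0001, 0.003, 0],
  [20, 0, -0.0001, 0.0045, 0],
  [20, 0, -0.0001, 0.006, 0],
  [20, 0, -0.0001, 0.007, 0],
  [20, 0, -0.0001, 0.008, 0],
  [20, 0, -0.0001, 0.009, 0],
  [20, 0, -0.0001, 0.009, 0],
  [20, 0, -0.0001, 0.009, 0],
])

```text
clock: 9.35
tool_pos: [0.5394, -0.1433, 0.1657]
orientation: [-180.0, -0.0, -78.8]
force: [-1.2, 0.2, 6.6]
opening: 0.042
```

```bash
python3 mv.py .539 -.1433 .165 -78.8; python3 - <<'E'
from plant import snapshot
import cv2,pickle
for n in("side",):
    s=snapshot(n);pickle.dump(s,open(n+"8.pkl","wb"))
    cv2.imwrite("pics/side8.png",cv2.resize(s["frame"][215:285,235:310],None,fx=8,fy=8,interpolation=cv2.INTER_CUBIC)[...,::-1])
E
```

```text
pos [ 0.5394 -0.1433  0.1657] rpy [-1.7996e+02 -2.0000e-02 -7.8800e+01] j [  5.2  16.3 -23.7   0.  -49.9   6. ] F [-1.18  0.25  6.63] op 0.042 t 9.35
shift -0.0001 0.0004 0.0007 spin 0.0
```

View pics/side8.png

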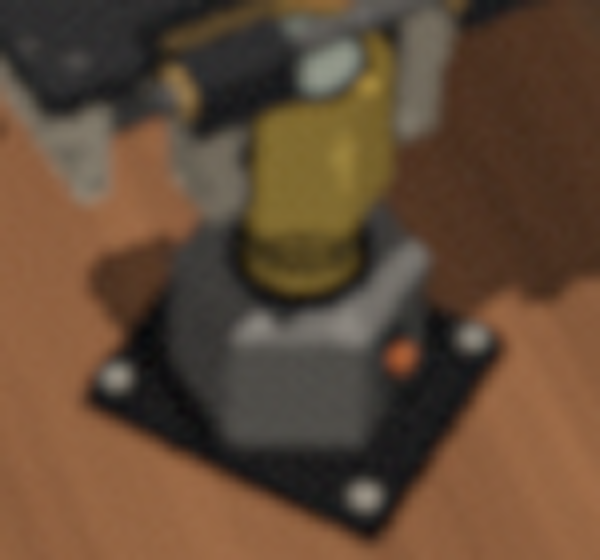

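play_rows([
  [20, 0, 0.0002, 0.0008, 0],
  [20, 0, 0.0002, 0.0015, 0],
  [20, 0, 0.0002, 0.0015, 0],
  [20, 0, 0.0002, 0.0015, 0],
  [20, 0, 0.0002, 0.0015, 0],
])

```text
clock: 9.9
tool_pos: [0.5396, -0.1433, 0.1649]
orientation: [-179.9, -0.0, -78.8]
force: [-2.9, 1.6, 11.6]
opening: 0.0417
```

```bash
python3 mv.py .539 -.1433 .165 -78.8; python3 - <<'E'
from plant import snapshot
import cv2,pickle
from h import *
for n in("side",):
    s=snapshot(n);pickle.dump(s,open(n+"9.pkl","wb"))
    cv2.imwrite("pics/side9.png",cv2.resize(s["frame"][215:285,235:310],None,fx=8,fy=8,interpolation=cv2.INTER_CUBIC)[...,::-1])
for n in "side7","side8","side9":
    f=load(n)["frame"][240:275,275:300].astype(int);m=np.clip(f[...,0]-f[...,2]-60,0,None)*(f[...,0]>120)
    v,u=np.mgrid[:35,:25];print(n,(m*v).sum()/m.sum()+240,(m*u).sum()/m.sum()+275)
print(proj(s,[[.56,-.15,.04],[.56,-.15,.033]]))
E
python3 mv.py .539 -.1433 .165 -78.8
```

```text
pos [ 0.5396 -0.1433  0.1649] rpy [-1.7989e+02 -4.0000e-02 -7.8780e+01] j [  5.2  16.3 -23.8   0.  -49.7   6. ] F [-2.9   1.61 11.61] op 0.0417 t 9.9
shift -0.0002 0.0005 -0.0001 spin 0.02
side7 264.2916047548291 295.0761515601783
side8 262.9364362625912 293.34873219868007
side9 262.9503193754436 293.4790631653655
[[280.93554299 251.82042007]
 [280.82165236 253.76359939]]
pos [ 0.5395 -0.1433  0.1649] rpy [-1.7989e+02 -4.0000e-02 -7.8780e+01] j [  5.2  16.3 -23.8   0.  -49.8   6. ] F [-2.44  2.14 11.73] op 0.0417 t 9.95
shift -0.0001 0.0005 -0.0001 spin 0.02
```

View pics/side9.png

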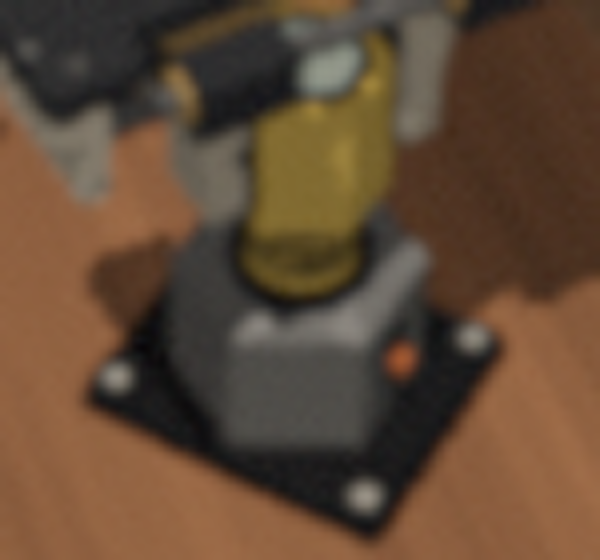

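play_rows([
  [20, 0, 0, 0, 0],
  [20, 0, 0, 0, 0],
  [20, 0, 0, 0, 0],
  [20, 0, 0, 0, 0],
  [20, 0, 0, 0, 0],
])

```text
clock: 10.45
tool_pos: [0.5396, -0.1434, 0.1649]
orientation: [-179.9, -0.0, -78.8]
force: [-1.5, 1.2, 11.9]
opening: 0.0418
```

```bash
python3 - <<'E'
from plant import snapshot
from h import *
pickle.dump(snapshot("side"),open("side10.pkl","wb"))
for n in "side0","side7","side8","side9","side10":
    f=load(n)["frame"][253:265,281:290].astype(int);m=np.clip(f[...,0]-f[...,1]-65,0,None)
    v,u=np.mgrid[:12,:9];print(n,m.sum(),(m*v).sum()/m.sum()+253,(m*u).sum()/m.sum()+281)
E
python3 mv.py .539 -.1433 .165 -78.8
```

```text
side0 1 257.0 285.0
side7 8 257.375 285.0
side8 12 259.0 284.5833333333333
side9 4 259.25 285.0
side10 5 259.2 285.0
pos [ 0.5396 -0.1434  0.1649] rpy [-1.7989e+02 -4.0000e-02 -7.8780e+01] j [  5.2  16.3 -23.8   0.  -49.7   6. ] F [-2.73  1.8  11.53] op 0.0418 t 10.5
shift -0.0002 0.0006 -0.0001 spin 0.02
```

Tab moved about 2 px (1.94 px would be 7 mm), the force is steady above the spring's load, and the pose is stable. Handing in.

```bash
python3 -c "
from plant import close_job
print(close_job())"
```

```text
the job is handed in; nothing more can be done
None
```

I gripped the rightmost torch by two opposite flats of its head and lifted it upright. I turned it about 30° to match the dock's flats, slid it down into the socket, and handed in at 10.5 s with it still gripped and pressed down. The system gave no verdict, so these are my own last checks:

- **Grip:** the jaw opening held at 41.8 mm, against 42 mm across the head's flats.
- **Alignment:** the tool's yaw was -78.8°, which matches the dock's measured flats. The tool was vertical to within 0.1°. The tail entered with no noticeable resistance.
- **Seating:** the tool came down to z = 0.1649 m, about where I expected the flange to reach the rim. The push was about 13 N net and steady. That is more than the spring's 8.4 N, so the flange should be on the rim.
- **Contact:** the orange tab moved down about 2 pixels in the side view, where a full 7 mm press would be 1.9 pixels. The colour reading behind this was faint: one tab measurement picked up the table's wood, so I redid it with a tighter window.
- **Camera disagreement:** the two cameras put the dock's centre about 1.5 mm apart in y, so I aimed between them. A small sideways force of 2–3 N remained at the end. The arm blocked the top camera's view of the dock, so the final checks used only the side camera.

I did not touch the mint tin, coasters or key bowl, and no move came near them, but I did not re-measure their positions at the end.

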